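Set out the bedside for the night

ROBOT

A 6-joint arm with a two-finger parallel gripper is mounted at the origin on the work surface. World frame = base frame: x ahead of the robot, y to its left, z up, the work surface at z = 0. Lengths are in m, angles in rad, forces in N, time in s.
With the tool pointing down it reaches from about 0.35 to 0.775 m from the base axis. Payload 7.3 kg.
Tool frame: the origin (TCP) lies at the centre of the arm's flange, where the gripper is bolted on; the fingertips stand 178 mm ahead of it and the grasp point (between the pads) lies 159 mm ahead of it (tip_extent is the distance from the TCP to the fingertips, in m); z points along the fingers, y is the line along which they close (so a half turn about z gives the same grasp; the last joint's range is limited). The gripper opens to 92 mm and grips with 3 to 60 N. Pads are 19 mm wide; open, the fingers measure 130 mm over their backs; the gripper's body (75 mm by 190 mm) begins 47 mm behind the grasp point.
Start: joints at [0.991, 0.342, 1.524, -0, 1.275, -0.146], TCP at [0.221, 0.476, 0.405] pointing down, gripper open.
Joint ranges: [-2.53, 2.53], [-0.77, 2.02], [0.04, 2.7], [-1, 4.14], [0.28, 2.66], [-3.11, 3.11]. Speed limits (rad/s): [2.57, 2.57, 3.14, 3.14, 3.14, 3.14].

INTERFACE

Orientations are given as [roll, pitch, yaw] about the fixed x, y, z axes, in that order (R = Rz(yaw) Ry(pitch) Rx(roll)).
In Python, from cell import * gives the robot as it stands.
- The arm moves only by the tool arm_command, never from a script. Its arguments are lists of equal length, an entry for each row: "xyz": the shift along the world's x, y, z in mm, a list of three; "spin": the turn about the world's z in degrees. In form: {"xyz": [[tx, ty, tz], ...], "spin": [spin, ...]}. A call has 1 to 20 rows; each row shifts and turns the commanded pose from where the row before left it; what a row does not reach is not made up. A row lasts 1/10 s, in which the tool goes at most 50 mm and 8.59 degrees, less where a joint would pass 70% of its speed; a pose out of reach is approached as far as the arm can. A call with a gripper value outside its range is refused whole. "jaw" is the opening, from -1 (shut) to 1 (fully open), set as the call begins (left out, the last holds). The fingers move at their own pace and stop on an object; "squeeze" is the grip in N (left out, the last holds). Time passes only in rows, so rows that do not move let the fingers close. It gives the time, the measured TCP pose, the force, the opening and the grip force at its end, in the units of the state.
- observe(): the state, without advancing time (a new reading comes with each control period).
- read_camera(name): name is "scene" or "top" or "wrist"; returns a dict with "img" (400x640x3 uint8, red, green, blue), "depth" (400x640 float32, m along the optical axis (not along the pixel's ray), 0 where there is no reading), "fx", "fy", "cx", "cy" (pixels), "world_from_camera" (4x4, takes a point from camera to world coordinates). Camera axes: x right, y up, looking along -z (the intrinsics and any distortion apply to the point x, -y, -z); pixel columns grow to the right and rows downward; lengths in m; the calibration is good to about 2 mm. A picture is of the moment at which its call begins.
- hand_in(): hands the job in; it is judged then, once.
The state is a dict: "time": time; "qpos": joint angles; "qvel": joint speeds; "joint_efforts": joint torques, N m; "tool_pos": TCP position; "tool_rot": TCP orientation; "contact_force": force on the tool from outside, world axes, zero at the start; "torque": the same for the moment, N m; "opening": finger opening in m; "grip_force": force on a finger pad.
Only numpy, scipy, OpenCV 4.12 (cv2) and the standard library are available. Lean on these libraries where they do the work, as an engineer would, in place of code of your own. Each camera call takes 0.05 s, during which the arm holds its last target. There are 200 camera calls.

TASK

Set out the bedside for the night. On the wooden tray stand the water bottle in the middle with the glass tumbler to its left and the mug to its right as the robot sees them, each upright and centred on its round cork inlay; lay the phone flat and centred on the round charging pad; and lay the air-conditioner remote on top of the dark notebook, centred and lengthwise along it. Do not move the pen or the lip balm.

Things in the scene. Friction and masses are not known exactly. Their poses are not given: they have to be found in the camera images.
- bottle: Small clear plastic water bottle with a white screw cap, standing upright, 168 mm tall, body 62 mm across (up to 108 mm height, then tapering to a 25 mm neck from 142 to 150 mm), cap 29 mm across from 150 to 168 mm height; about 0.3 kg. Origin: centre of the underside, z up. It may be taken by the cap from above.
- tumbler: Straight drinking glass without a handle, open at the top, standing upright, 58 mm across, 95 mm tall, wall 3.5 mm; about 0.16 kg. Origin: centre of the underside, z up.
- mug: White ceramic mug standing upright, body 66 mm across, 85 mm tall, with one ear handle on its +y side that reaches to 70 mm from the axis (between 15 and 75 mm height); about 0.22 kg. At the start the handle points roughly to the robot. Origin: centre of the underside of the round body, z up.
- phone: Black smartphone in a black case lying flat, screen up, 132 mm (x) by 64 mm (y) by 12 mm thick; about 0.16 kg. Origin: centre of the underside, x along its length, z up.
- remote: White air-conditioner remote control with a small grey display and rows of grey keys, lying keys up, 150 mm (x) by 48 mm (y) by 20 mm thick (keys 1.5 mm proud); about 0.12 kg. Origin: centre of the underside, x along its length (display at the +x end), z up.
- tray: Fixed shallow dark wooden tray, 116 mm (x) by 300 mm (y), rim 8 mm wide and 14 mm high, flat floor 8 mm above the table. Three flush round cork inlays 80 mm across on the floor mark the standing places: at y = +0.092 (left), 0 (middle) and -0.092 (right), all at x = 0 in its frame. Origin: centre of the underside; x points away from the robot and y to the robot's left, within about 10 degrees.
- notebook: Fixed dark hardcover notebook lying closed, 130 mm (x) by 190 mm (y, its length), top 24 mm above the table. Origin: centre of the underside; y along its length, roughly to the robot's left.
- charging_pad: Fixed round grey wireless charging pad lying on the table, 100 mm across, flat top 9 mm above the table, with a short black cable stub on its +x side. Origin: centre of the underside. The phone may lie on it in any direction.
- pen: Bystander: loose dark metal pen, 135 mm long (x), 9 mm thick, lying between the tray and the notebook and pointing away from the robot. Origin: centre of the underside.
- lip_balm: Bystander: loose small white lip-balm stick standing upright at the left side of the table, 20 mm across, 68 mm tall. Origin: centre of the underside.
Things that resemble listed ones, but are neither listed nor needed, are in the scene too. What is shaped like the tumbler but yellow is not meant. Leave any purple look-alike of the mug alone.

How it is judged:
At the end, for the whole second after the job is handed in: Tumbler, bottle, mug upright on the tray's left (+y), middle, right inlay, within 13 mm in its x and y; phone flat on the charging pad within 13 mm of centre; remote flat, keys up, on the notebook within 15 mm of centre and 0.21 rad of its length; all at rest on their supports (x of tumbler in the frame of tray between -0.013 and 0.013 m and y of tumbler in the frame of tray between 0.079 and 0.105 m and z of tumbler in the frame of tray between 0.004 and 0.012 m and angle between each of tumbler, bottle, mug, phone, remote's own z axis and vertical below 0.08 rad and linear speed of each of tumbler, bottle, mug, phone, remote below 0.02 m/s and angular speed of each of tumbler, bottle, mug, phone, remote below 0.2 rad/s and x of bottle in the frame of tray between -0.013 and 0.013 m and y of bottle in the frame of tray between -0.013 and 0.013 m and z of bottle in the frame of tray between 0.004 and 0.012 m and x of mug in the frame of tray between -0.013 and 0.013 m and y of mug in the frame of tray between -0.105 and -0.079 m and z of mug in the frame of tray between 0.004 and 0.012 m and x of phone in the frame of charging_pad between -0.013 and 0.013 m and y of phone in the frame of charging_pad between -0.013 and 0.013 m and z of phone in the frame of charging_pad between 0.005 and 0.013 m and x of remote in the frame of notebook between -0.015 and 0.015 m and y of remote in the frame of notebook between -0.015 and 0.015 m and z of remote in the frame of notebook between 0.02 and 0.028 m and angle between the x axis of remote and the y axis of notebook, either way round below 0.21 rad); the robot touches nothing.
It fails at once if the pen is moved more than 20 mm (distance of pen from where it was at the start of the episode above 0.02 m).
It fails at once if the lip balm is moved more than 20 mm or tipped over (distance of lip_balm from where it was at the start of the episode above 0.02 m or angle between lip_balm's own z axis and vertical above 0.5 rad).
It also fails if it takes over 128 s, if anything falls off the work surface, if the arm or the gripper's body presses on something with over 40 N, if the wrist force passes 120 N, or if a joint passes its speed limit or range.

## Working session

There is one attempt and no reset: what is moved stays moved. The work goes in short steps, Python scripts to look and compute and a tool call to move; the robot and the scene stay as the last step left them, time stands still between calls to the robot, and variables do not carry over. Pictures are saved under pics/ and viewed, at most 14 in all, crops included, and the job is handed in when it is done.

Besides the shell and the picture viewer there is one more tool, called after "Request:" by a JSON object that holds its "method" and its "body", one argument or row to a line. arm_command: Moves the arm, as the interface text tells. Its arguments: {"type":"object","properties":{"xyz":{"type":"array","items":{"type":"array","items":{"type":"number"}}},"spin":{"type":"array","items":{"type":"number"}},"jaw":{"type":"number"},"squeeze":{"type":"number"}},"required":["xyz","spin"]}

```bash
ls; mkdir -p pics
cat > h.py <<'E'
from cell import *
import numpy as np, cv2
def cam(n):
    c=read_camera(n); d=c["depth"]; v,u=np.mgrid[0:400,0:640]
    P=np.stack([(u-c["cx"])/c["fx"]*d,-(v-c["cy"])/c["fy"]*d,-d,np.ones_like(d)],-1)@np.array(c["world_from_camera"]).T
    P=P[...,:3]; P[d==0]=np.nan
    return c,P
def save(n,img): cv2.imwrite("pics/"+n+".png",img[...,::-1])
E
python3 - <<'E'
from h import *
o=observe(); print(o)
for n in("scene","top"):
    c,P=cam(n); save(n,c["img"]); np.save(n+".npy",P); print(n,c["fx"],c["cx"],c["cy"],[k for k in c],np.round(c["world_from_camera"],3).tolist())
E
```

```text
pics
{'time': 0.0, 'qpos': array([ 9.91003058e-01,  3.42731682e-01,  1.52500653e+00, -1.20374159e-05,
        1.27540714e+00, -1.46017739e-01]), 'qvel': array([-7.78485683e-04, -1.87558246e-03, -1.67156533e-04, -7.57398002e-06,
        1.66787005e-03,  4.15552960e-04]), 'joint_efforts': array([ 5.24770712e-04, -4.31241453e+01, -2.44216758e+01,  7.18942937e-02,
        5.60197723e-02, -1.19463689e-04]), 'tool_pos': array([0.2205739 , 0.47627038, 0.40404377]), 'tool_rot': array([-3.14005481e+00, -2.14528260e-04,  2.70782047e+00]), 'contact_force': array([-0.09754483,  0.53366183, -0.7489409 ]), 'torque': array([ 0.0119581 ,  0.00018385, -0.00091495]), 'grip_force': 0.0, 'opening': 0.09148454784929315}
scene 461.68196045737795 316.5046477567456 197.26052199829527 ['img', 'depth', 'fx', 'fy', 'cx', 'cy', 'world_from_camera'] [[-0.709, -0.384, 0.591, 1.398], [0.705, -0.404, 0.583, 0.892], [0.015, 0.83, 0.557, 0.832], [0.0, 0.0, 0.0, 1.0]]
top 385.45003091778125 320.08976278820063 204.25378469442703 ['img', 'depth', 'fx', 'fy', 'cx', 'cy', 'world_from_camera'] [[-0.023, 0.985, -0.173, 0.325], [-1.0, -0.024, -0.003, 0.067], [-0.007, 0.173, 0.985, 1.295], [0.0, 0.0, 0.0, 1.0]]
```

View pics/top.png

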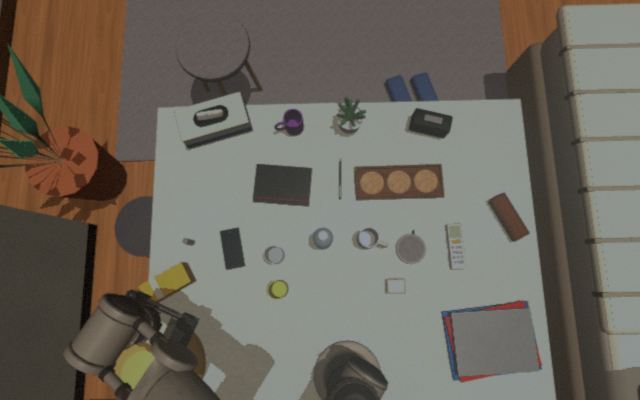

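View pics/scene.png

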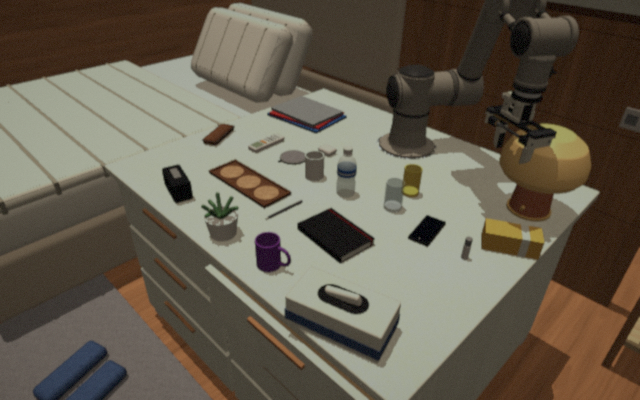

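The top view (up is +x, left is +y) shows:
- tray at (399,182), notebook at (283,184), pen at (340,180)
- phone at (232,248), tumbler at (275,256), bottle at (323,238), mug at (368,239)
- charging pad at (411,248), remote at (456,246), lip balm at (188,241)

There are look-alikes to tell apart:
- **Tumbler:** clear at (275,256) and yellow at (279,289). The clear one is meant.
- **Mug:** white at (368,239) and purple at (293,122). The white one is meant.
- **Remote:** white with keys at (456,246) and brown object at (509,217). The white one is meant.
- **Phone:** black flat at (232,248) and black box at (430,123). The flat one is meant.

I'll check these in one enlarged crop.

Run:
```python
from h import *
im=cv2.imread("pics/top.png")
cv2.imwrite("pics/crop.png",cv2.resize(im[150:310,210:480],None,fx=2.9,fy=2.9,interpolation=cv2.INTER_CUBIC))
P=np.load("top.npy")
def blob(name,u0,u1,v0,v1,z0,z1):
    Q=P[v0:v1,u0:u1].reshape(-1,3); Q=Q[(Q[:,2]>z0)&(Q[:,2]<z1)]
    if len(Q)<5: print(name,len(Q));return
    r=cv2.minAreaRect((Q[:,:2]*1000).astype(np.float32)); 
    print(name,len(Q),"mean",np.round(Q.mean(0)*1e3,1),"rect",np.round(r[0],1),np.round(r[1],1),round(r[2],1))
print("table",np.nanmedian(P[210:225,250:300,2]))
blob("tray",345,455,155,210,.004,.03)
blob("notebook",245,320,155,215,.015,.035)
blob("pen",332,348,150,210,.004,.02)
blob("phone",212,250,220,280,.006,.02)
blob("remote",440,472,215,278,.010,.03)
blob("pad",390,430,228,270,.005,.02)
blob("lip",178,200,230,252,.05,.08)
blob("mug",350,395,222,260,.07,.1)
blob("mugH",350,395,222,260,.02,.1)
blob("bottle",308,338,220,255,.14,.19)
blob("tumbler",260,292,240,270,.08,.11)
blob("yellow",265,292,277,303,.08,.11)
blob("pot",330,370,95,135,.03,.3); blob("purple",270,310,105,140,.03,.2)
```

```text
table -0.00018034030142399793
tray 3048 mean [ 622.1 -200.5    9.3] rect [ 623.6 -204.5] [378.8 190.8] 88.6
notebook 2098 mean [620.  197.4  23.9] rect [621.5 197.8] [190.3 131.6] 84.5
pen 165 mean [634.6   1.4   7.8] rect [639.7   2.7] [ 51.5 204.9] 88.4
phone 765 mean [408.9 366.3  11.8] rect [407.3 362.6] [180.4 108.6] 4.6
remote 677 mean [ 398.2 -371.8   20.1] rect [ 399.  -373.3] [148.5  50. ] 1.5
pad 694 mean [ 394.9 -225.4    9.4] rect [ 394.1 -223.7] [126.3 132. ] 85.3
lip 35 mean [432.6 502.   65.3] rect [432.3 502.8] [16.6 17.5] 50.0
mug 124 mean [426.8 -88.   81.5] rect [422.4 -85.1] [81.5 64.6] 34.2
mugH 226 mean [426.  -91.3  65. ] rect [417.8 -89.4] [93.  64.4] 39.3
bottle 92 mean [428.5  65.  164.5] rect [429.3  64.6] [29.9 27.7] 89.1
tumbler 86 mean [383.3 222.4  92.3] rect [383.3 220.7] [55.9 55.5] 1.6
yellow 82 mean [272.5 210.3  92.9] rect [274.1 208.9] [55.2 53.7] 89.0
pot 711 mean [837.8 -36.9  76.6] rect [841.  -36.4] [96.  95.6] 33.5
purple 334 mean [828.8 161.4  62.9] rect [821.  166.2] [65.2 94.1] 40.7
```

View pics/crop.png

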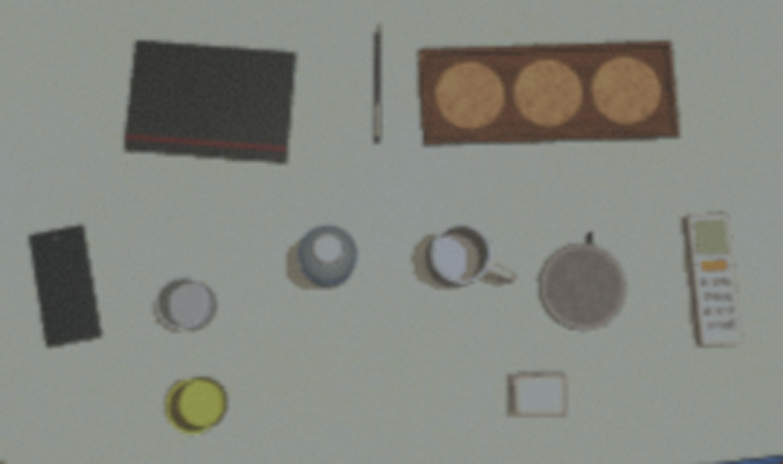

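The crop confirms all four: clear tumbler at (188,305), white mug at (458,255) with its handle towards (512,277), white keyed remote, and black phone. Next I'll refine the poses by colour masks projected onto known heights.

```bash
cat >> h.py <<'E'
def plane(c,uv,z):
    uv=np.asarray(uv,float).reshape(-1,2); T=np.array(c["world_from_camera"])
    d=np.c_[(uv[:,0]-c["cx"])/c["fx"],-(uv[:,1]-c["cy"])/c["fy"],-np.ones(len(uv))]@T[:3,:3].T
    return 1e3*(T[:3,3]+d*((z-T[2,3])/d[:,2:]))[:,:2]
def mask_rect(c,name,box,f,z):
    u0,u1,v0,v1=box; I=c["img"][v0:v1,u0:u1].astype(int); m=f(I).astype(np.uint8)
    n,l,s,_=cv2.connectedComponentsWithStats(m); k=1+np.argmax(s[1:,4]); v,u=np.where(l==k)
    X=plane(c,np.c_[u+u0,v+v0],z); r=cv2.minAreaRect(X.astype(np.float32))
    print(name,len(X),"mean",X.mean(0).round(1),"rect",np.round(r[0],1),np.round(r[1],1),round(r[2],1))
    return X
E
python3 - <<'E'
from h import *
c,P=cam("top")
I=c["img"]
for p in [(372,160),(372,183),(350,183),(232,248),(411,248),(330,220),(386,245)]: print(p,I[p[1],p[0]])
ink=lambda I:(I[...,0]-I[...,2]>60)
for i,b in enumerate([(356,385,165,200),(385,413,165,200),(413,441,165,200)]): mask_rect(c,"inlay%d"%i,b,ink,.008)
mask_rect(c,"tray",(345,455,155,210),lambda I:(I[...,0]-I[...,2]>15),.012)
mask_rect(c,"phone",(212,250,220,280),lambda I:I.sum(-1)<220,.010)
mask_rect(c,"pen",(332,350,150,210),lambda I:I.sum(-1)<260,.008)
Q=P[228:270,390:432].reshape(-1,3)*1e3; s=(Q[:,2]>5.5)&(Q[:,2]<14)&(np.hypot(Q[:,0]-395,Q[:,1]+225)<56)
print("pad",Q[s].mean(0), (np.percentile(Q[s],1,0)+np.percentile(Q[s],99,0))/2)
# mug body: points of rim, circle fit R~33
Q=P[222:262,350:400].reshape(-1,3)*1e3; Q=Q[Q[:,2]>25]
from scipy.optimize import least_squares
R=Q[Q[:,2]>79]; 
g=least_squares(lambda p:np.hypot(R[:,0]-p[0],R[:,1]-p[1])-31.5,[430,-80],loss="soft_l1",f_scale=2); print("mug",g.x,len(R))
H=Q[np.hypot(*(Q[:,:2]-g.x).T)>40]; print("handle",H.mean(0).round(1),len(H),"dir",np.degrees(np.arctan2(*(H.mean(0)[:2]-g.x)[::-1])))
h=np.hypot(*(H[:,:2]-g.x).T); print("handle max r",h.max())
E
```

```text
(372, 160) [143 149 140]
(372, 183) [137 107  77]
(350, 183) [143 150 139]
(232, 248) [51 54 52]
(411, 248) [104  97  95]
(330, 220) [144 150 147]
(386, 245) [129 126 116]
inlay0 3 mean [635.  -98.2] rect [635.  -98.2] [0.  9.9] 43.8
inlay1 8 mean [ 647.8 -206. ] rect [ 646.5 -205.8] [ 8.8 19.2] 65.7
inlay2 5 mean [ 611.  -306.7] rect [ 610.6 -307.1] [10.1  3.5] 88.6
tray 2889 mean [ 623.1 -197.8] rect [ 623.6 -198.2] [115.3 301.2] 0.4
phone 702 mean [409.7 367.9] rect [410.3 368. ] [127.7  60.5] 10.2
pen 45 mean [658.1   2.2] rect [658.9   2.2] [ 3.5 77.9] 88.2
pad [ 394.56400565 -225.47792052    9.36211686] [ 395.21239515 -225.72265399    9.69015387]
mug [429.36865584 -80.11958092] 89
handle [ 406.6 -128.7   60. ] 34 dir -115.16460721912087
handle max r 69.09112457392553
```

Run:
```python
from h import *
c,P=cam("top")
for i,b in enumerate([(356,385,165,200),(385,413,165,200),(413,441,165,200)]):
    X=mask_rect(c,"inlay%d"%i,b,lambda I:(I[...,0]-I[...,2]>30)&(I[...,0]>105),.008)
for n,b,f,z in [("tray",(345,455,155,210),lambda I:(I[...,0]-I[...,2]>15),.012),("phone",(212,250,220,280),lambda I:I.sum(-1)<260,.010)]:
    X=mask_rect(c,n,b,f,z); w,V=np.linalg.eigh(np.cov(X.T)); print(n,"pca",np.degrees(np.arctan2(V[1,1],V[0,1])))
Q=P[155:215,245:322].reshape(-1,3); Q=Q[(Q[:,2]>.018)&(Q[:,2]<.03)]; w,V=np.linalg.eigh(np.cov(Q[:,:2].T)); print("notebook pca",np.degrees(np.arctan2(V[1,1],V[0,1])))
```

```text
inlay0 446 mean [ 623.1 -106.3] rect [ 622.8 -106.2] [78.7 80.8] 87.7
inlay1 446 mean [ 624.3 -198.6] rect [ 624.9 -197.8] [79.8 79.7] 42.1
inlay2 447 mean [ 624.6 -290.9] rect [ 625.1 -291. ] [78.6 81.3] 86.3
tray 2890 mean [ 623.1 -197.8] rect [ 623.4 -197.4] [115.6 299.9] 0.3
tray pca 90.36729446109612
phone 736 mean [409.8 367.9] rect [410.3 368. ] [129.   62.7] 9.9
phone pca -169.9313400907211
notebook pca 83.9281594375422
```

Request:
{"method": "arm_command", "body": {
  "xyz": [
    [20, -25, 0],
    [30, -40, 0],
    [30, -40, 0],
    [30, -40, 0],
    [30, -40, 0],
    [20, -45, 0],
    [15, -45, 0],
    [15, -45, 0],
    [10, -45, 0],
    [5, -45, 0],
    [3, -45, 0],
    [0, -45, 0],
    [0, -40, -10],
    [0, -17, -20],
    [0, 0, 0],
    [0, 0, 0]
  ],
  "spin": [0, -6, -7, -7, -7, -7, -7, -7, -7, -7, -7, -7, -7, -7.3, 0, 0],
  "jaw": 1,
  "squeeze": 25
}}

```text
time: 1.8
tool_pos: [0.4286, -0.0806, 0.3747]
tool_rot: [-3.14, -0.0, 1.133]
contact_force: [1.2, 0.7, -1.1]
opening: 0.0918
grip_force: 0.0
```

Run:
```python
from h import *
from scipy.optimize import least_squares
c,P=cam("wrist"); save("w1",c["img"]); print(np.round(c["world_from_camera"],3).tolist())
Q=P.reshape(-1,3)*1e3; Q=Q[(Q[:,2]>20)&(Q[:,2]<95)&(np.hypot(Q[:,0]-429,Q[:,1]+80)<85)]; R=Q[Q[:,2]>80]; print(len(Q),len(R))
g=least_squares(lambda p:np.hypot(R[:,0]-p[0],R[:,1]-p[1])-31.5,[430,-80],loss="soft_l1",f_scale=2); print("mug",g.x)
H=Q[(np.hypot(*(Q[:,:2]-g.x).T)>42)]; d=H.mean(0)[:2]-g.x; print("handle",H.mean(0).round(1),len(H),np.degrees(np.arctan2(d[1],d[0])))
```

```text
[[0.905, 0.411, 0.108, 0.458], [-0.425, 0.876, 0.23, -0.019], [0.0, -0.254, 0.967, 0.355], [0.0, 0.0, 0.0, 1.0]]
2585 969
mug [430.45349744 -78.13714943]
handle [ 408.8 -125.2   71. ] 143 -114.75473988199934
```

View pics/w1.png

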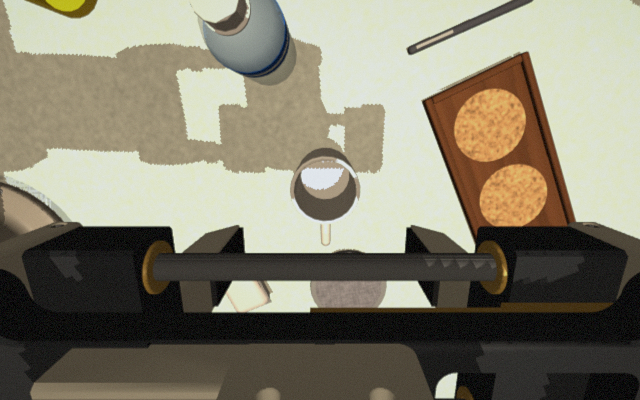

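The wrist view shows the mug rim at (325,185) with its handle pointing straight down at (325,235), midway between the fingers. I'll descend and grip.

Request:
{"method": "arm_command", "body": {
  "xyz": [
    [2, 2, -30],
    [0, 0, -40],
    [0, 0, -40],
    [0, 0, -40],
    [0, 0, -16],
    [0, 0, 0],
    [0, 0, 0]
  ],
  "spin": [0, 0, 0, 0, 0, 0, 0]
}}

```text
time: 2.55
tool_pos: [0.4313, -0.078, 0.2096]
tool_rot: [3.14, -0.0, 1.134]
contact_force: [0.3, 0.5, -0.3]
opening: 0.0919
grip_force: 0.0
```

Request:
{"method": "arm_command", "body": {
  "xyz": [
    [0, 0, 0],
    [0, 0, 0],
    [0, 0, 0],
    [0, 0, 0],
    [0, 0, 0],
    [0, 0, 0],
    [0, 0, 0],
    [0, 0, 0],
    [0, 0, 20],
    [0, 0, 30],
    [0, 0, 0]
  ],
  "spin": [0, 0, 0, 0, 0, 0, 0, 0, 0, 0, 0],
  "jaw": -1,
  "squeeze": 25
}}

```text
time: 3.65
tool_pos: [0.4316, -0.079, 0.2612]
tool_rot: [3.136, -0.0, 1.132]
contact_force: [-0.1, -0.6, -2.8]
opening: 0.0641
grip_force: 25.0
```

Request:
{"method": "arm_command", "body": {
  "xyz": [
    [10, -10, 0],
    [20, -22, 0],
    [28, -32, 0],
    [30, -34, 0],
    [30, -34, 0],
    [30, -34, 0],
    [25, -26, 0],
    [15, -14, 0],
    [5, -6, 0],
    [0, 0, 0],
    [0, 0, 0]
  ],
  "spin": [0, 0, 0, 0, 0, 0, 0, 0, 0, 0, 0]
}}

```text
time: 4.75
tool_pos: [0.623, -0.2898, 0.2577]
tool_rot: [-3.139, -0.0, 1.132]
contact_force: [-0.9, 0.4, -2.4]
opening: 0.0641
grip_force: 25.0
```

Request:
{"method": "arm_command", "body": {
  "xyz": [
    [0, 0, -15],
    [0, 0, -15],
    [0, 0, -6],
    [0, 0, -4],
    [0, 0, -3],
    [0, 0, 0],
    [0, 0, 0]
  ],
  "spin": [0, 0, 0, 0, 0, 0, 0]
}}

```text
time: 5.45
tool_pos: [0.6235, -0.2903, 0.2173]
tool_rot: [-3.142, -0.0, 1.132]
contact_force: [-3.8, 2.1, 6.3]
opening: 0.0644
grip_force: 25.0
```

Request:
{"method": "arm_command", "body": {
  "xyz": [
    [0, 0, 0],
    [0, 0, 0],
    [0, 0, 0],
    [0, 0, 0],
    [0, 0, 20],
    [0, 0, 40],
    [0, 0, 40],
    [0, 0, 40],
    [0, 0, 35],
    [0, 0, 0]
  ],
  "spin": [0, 0, 0, 0, 0, 0, 0, 0, 0, 0],
  "jaw": 1
}}

```text
time: 6.45
tool_pos: [0.6241, -0.2908, 0.3975]
tool_rot: [3.13, 0.001, 1.132]
contact_force: [0.2, 1.0, 0.1]
opening: 0.0919
grip_force: 0.0
```

Request:
{"method": "arm_command", "body": {
  "xyz": [
    [-10, 20, 0],
    [-15, 35, 0],
    [-20, 43, 0],
    [-20, 43, 0],
    [-20, 43, 0],
    [-20, 43, 0],
    [-20, 43, 0],
    [-20, 43, 0],
    [-20, 43, 0],
    [-20, 43, 0],
    [-20, 43, 0],
    [-20, 40, 0],
    [-12, 20, 0],
    [-4, 10, 0],
    [0, 0, 0],
    [0, 0, 0]
  ],
  "spin": [0, 0, 0, 0, 0, 0, 0, 0, 0, 0, 0, 0, 0, 0, 0, 0]
}}

```text
time: 8.05
tool_pos: [0.3832, 0.2208, 0.3905]
tool_rot: [3.141, 0.001, 1.131]
contact_force: [0.1, 0.3, 0.3]
opening: 0.0921
grip_force: 0.0
```

Run:
```python
from h import *
from scipy.optimize import least_squares
def circ(P,z0,z1,x,y,r,rad):
    Q=P.reshape(-1,3)*1e3; R=Q[(Q[:,2]>z0)&(Q[:,2]<z1)&(np.hypot(Q[:,0]-x,Q[:,1]-y)<rad)]
    g=least_squares(lambda p:np.hypot(R[:,0]-p[0],R[:,1]-p[1])-r,[x,y],loss="soft_l1",f_scale=2); return g.x.round(1),len(R)
c,P=cam("wrist"); save("w2",c["img"])
print("tumbler wrist",circ(P,88,100,383,222,27.2,45))
c,P=cam("top"); print("mug top",circ(P,88,98,624,-291,31.5,50)); print("tumbler top",circ(P,88,100,383,222,27.2,45)); print(np.nanmax(P[150:210,400:450,2]))
o=observe();print(o["tool_pos"],o["tool_rot"])
```

```text
tumbler wrist (array([383.8, 224.3]), 785)
mug top (array([ 622.8, -292.4]), 85)
tumbler top (array([382.7, 220.9]), 2)
0.09799122067681476
[0.38336433 0.22043155 0.39056447] [3.14143924e+00 3.80494202e-04 1.13010722e+00]
```

Request:
{"method": "arm_command", "body": {
  "xyz": [
    [0, 3, -30],
    [0, 0, -40],
    [0, 0, -40],
    [0, 0, -40],
    [0, 0, -26],
    [0, 0, 0],
    [0, 0, 0]
  ],
  "spin": [0, 0, 0, 0, 0, 0, 0]
}}

```text
time: 8.85
tool_pos: [0.3834, 0.2239, 0.215]
tool_rot: [-3.141, 0.0, 1.13]
contact_force: [1.1, 0.0, -0.0]
opening: 0.0917
grip_force: 0.0
```

Request:
{"method": "arm_command", "body": {
  "xyz": [
    [0, 0, 0],
    [0, 0, 0],
    [0, 0, 0],
    [0, 0, 0],
    [0, 0, 0],
    [0, 0, 0],
    [0, 0, 0],
    [0, 0, 0],
    [0, 0, 20],
    [0, 0, 30],
    [0, 0, 40],
    [0, 0, 0],
    [0, 0, 0]
  ],
  "spin": [0, 0, 0, 0, 0, 0, 0, 0, 0, 0, 0, 0, 0],
  "jaw": -1,
  "squeeze": 25
}}

```text
time: 10.15
tool_pos: [0.3825, 0.2244, 0.3049]
tool_rot: [3.141, -0.001, 1.132]
contact_force: [0.6, 0.1, -2.0]
opening: 0.0569
grip_force: 25.0
```

Request:
{"method": "arm_command", "body": {
  "xyz": [
    [15, -3, 0],
    [30, -5, 0],
    [40, -8, 0],
    [40, -10, 0],
    [35, -20, 0],
    [30, -30, 0],
    [20, -40, 0],
    [10, -45, 0],
    [10, -45, 0],
    [5, -45, 0],
    [5, -40, 0],
    [0, -25, 0],
    [0, -14, 0],
    [0, 0, 0],
    [0, 0, 0]
  ],
  "spin": [0, 0, 0, 0, 0, 0, 0, 0, 0, 0, 0, 0, 0, 0, 0]
}}

```text
time: 11.65
tool_pos: [0.6227, -0.105, 0.3037]
tool_rot: [-3.14, -0.0, 1.132]
contact_force: [-0.4, 0.1, -1.1]
opening: 0.0571
grip_force: 25.0
```

Request:
{"method": "arm_command", "body": {
  "xyz": [
    [0, 0, -25],
    [0, 0, -30],
    [0, 0, -15],
    [0, 0, -6],
    [0, 0, -4],
    [0, 0, -2],
    [0, 0, 0],
    [0, 0, 0]
  ],
  "spin": [0, 0, 0, 0, 0, 0, 0, 0]
}}

```text
time: 12.45
tool_pos: [0.6229, -0.1056, 0.2236]
tool_rot: [3.14, -0.0, 1.132]
contact_force: [0.3, -0.4, -1.5]
opening: 0.0566
grip_force: 25.0
```

Request:
{"method": "arm_command", "body": {
  "xyz": [
    [0, 0, -1.5],
    [0, 0, 0],
    [0, 0, 0]
  ],
  "spin": [0, 0, 0]
}}

```text
time: 12.75
tool_pos: [0.6229, -0.1057, 0.2232]
tool_rot: [3.139, -0.001, 1.132]
contact_force: [-1.6, 1.0, 7.4]
opening: 0.057
grip_force: 25.0
```

Request:
{"method": "arm_command", "body": {
  "xyz": [
    [0, 0, 0],
    [0, 0, 0],
    [0, 0, 0],
    [0, 0, 0],
    [0, 0, 20],
    [0, 0, 40],
    [0, 0, 40],
    [0, 0, 40],
    [0, 0, 40],
    [-10, 10, 10],
    [-25, 20, 0],
    [-35, 30, 0],
    [-35, 30, 0],
    [-35, 30, 0],
    [-30, 26, 0],
    [-18, 18, 0],
    [-6, 7, 0],
    [0, 0, 0],
    [0, 0, 0]
  ],
  "spin": [0, 0, 0, 0, 0, 0, 0, 0, 0, 0, 0, 0, 0, 0, 0, 0, 0, 0, 0],
  "jaw": 1
}}

```text
time: 14.65
tool_pos: [0.4293, 0.065, 0.4111]
tool_rot: [3.141, 0.0, 1.132]
contact_force: [-0.4, -0.3, -0.1]
opening: 0.092
grip_force: 0.0
```

Run:
```python
from h import *
c,P=cam("wrist"); save("w3",c["img"])
def blob(P,x,y,r,z0,z1):
    Q=P.reshape(-1,3)*1e3; Q=Q[(Q[:,2]>z0)&(Q[:,2]<z1)&(np.hypot(Q[:,0]-x,Q[:,1]-y)<r)]
    if len(Q): print(len(Q),Q.mean(0).round(1),((Q.max(0)+Q.min(0))/2).round(1),Q.max(0)-Q.min(0))
blob(P,429,65,30,163,175)
c,P=cam("top"); blob(P,429,65,30,160,175); blob(P,623,-106,45,95,108);save("t2",c["img"])
o=observe();print(o["tool_pos"],o["contact_force"])
```

```text
1022 [430.5  67.4 168. ] [430.3  66.6 166.6] [28.18767376 28.4937363   6.74828005]
73 [ 624.6 -107.6  102.3] [ 623.3 -107.4  101.7] [55.62436845 55.05967683 12.35552715]
[0.42951929 0.06468852 0.41098053] [ 0.28329499 -0.81228795 -0.69929311]
```

Request:
{"method": "arm_command", "body": {
  "xyz": [
    [1, 2, -30],
    [0, 0, -35],
    [0, 0, -29],
    [0, 0, 0],
    [0, 0, 0]
  ],
  "spin": [0, 0, 0, 0, 0]
}}

```text
time: 15.25
tool_pos: [0.4304, 0.0669, 0.3174]
tool_rot: [-3.141, 0.0, 1.131]
contact_force: [0.0, 0.6, 0.6]
opening: 0.0919
grip_force: 0.0
```

Request:
{"method": "arm_command", "body": {
  "xyz": [
    [0, 0, 0],
    [0, 0, 0],
    [0, 0, 0],
    [0, 0, 0],
    [0, 0, 0],
    [0, 0, 0],
    [0, 0, 0],
    [0, 0, 0],
    [0, 0, 0],
    [0, 0, 0],
    [0, 0, 0],
    [0, 0, 0],
    [0, 0, 0],
    [0, 0, 0],
    [0, 0, 20],
    [0, 0, 40],
    [0, 0, 30],
    [0, 0, 0],
    [0, 0, 0]
  ],
  "spin": [0, 0, 0, 0, 0, 0, 0, 0, 0, 0, 0, 0, 0, 0, 0, 0, 0, 0, 0],
  "jaw": -1,
  "squeeze": 30
}}

```text
time: 17.15
tool_pos: [0.4293, 0.0674, 0.4068]
tool_rot: [-3.142, 0.0, 1.132]
contact_force: [-0.3, 0.4, -2.6]
opening: 0.0281
grip_force: 29.7
```

Request:
{"method": "arm_command", "body": {
  "xyz": [
    [5, -12, 15],
    [10, -25, 15],
    [15, -32, 0],
    [20, -36, 0],
    [24, -36, 0],
    [26, -34, 0],
    [26, -30, 0],
    [26, -25, 0],
    [22, -19, 0],
    [14, -11, 0],
    [6, -6, 0],
    [0, 0, 0],
    [0, 0, 0],
    [0, 0, 0]
  ],
  "spin": [0, 0, 0, 0, 0, 0, 0, 0, 0, 0, 0, 0, 0, 0]
}}

```text
time: 18.55
tool_pos: [0.6232, -0.1978, 0.4373]
tool_rot: [-3.141, -0.0, 1.132]
contact_force: [0.5, 0.7, -2.6]
opening: 0.0283
grip_force: 29.9
```

Run:
```python
from h import *
c,P=cam("scene"); save("s2",c["img"]);
o=observe();print(o["tool_pos"],o["contact_force"])
```

```text
[ 0.62318263 -0.19785191  0.43755058] [-0.27589395 -0.0661779  -3.63952552]
```

View pics/s2.png

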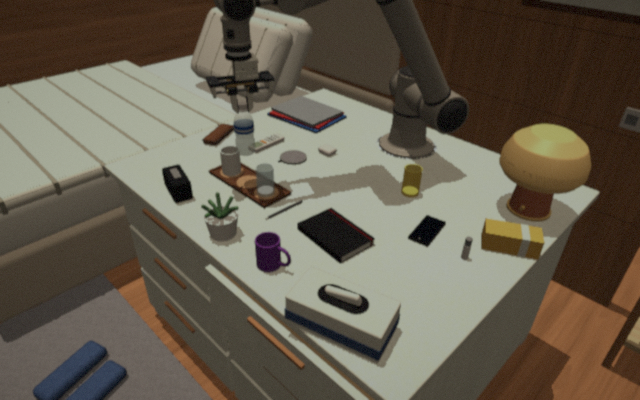

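The mug (231,160) and tumbler (265,180) are standing on the tray. The bottle hangs upright at (244,135), above the middle inlay, so I'll lower it.

Request:
{"method": "arm_command", "body": {
  "xyz": [
    [0, 0, -20],
    [0, 0, -35],
    [0, 0, -30],
    [0, 0, -15],
    [0, 0, -7],
    [0, 0, -3],
    [0, 0, -2],
    [0, 0, 0],
    [0, 0, 0]
  ],
  "spin": [0, 0, 0, 0, 0, 0, 0, 0, 0]
}}

```text
time: 19.5
tool_pos: [0.6238, -0.1987, 0.3263]
tool_rot: [3.14, -0.0, 1.132]
contact_force: [0.1, -0.3, -2.6]
opening: 0.0281
grip_force: 29.9
```

Request:
{"method": "arm_command", "body": {
  "xyz": [
    [0, 0, -1],
    [0, 0, -0.7],
    [0, 0, 0],
    [0, 0, 0]
  ],
  "spin": [0, 0, 0, 0]
}}

```text
time: 19.9
tool_pos: [0.6239, -0.1986, 0.3253]
tool_rot: [3.139, -0.0, 1.132]
contact_force: [-0.5, 0.9, 6.1]
opening: 0.0283
grip_force: 30.1
```

Request:
{"method": "arm_command", "body": {
  "xyz": [
    [0, 0, 0],
    [0, 0, 0],
    [0, 0, 0],
    [0, 0, 0],
    [0, 0, 15],
    [0, 0, 30],
    [0, 0, 35],
    [0, 0, 0]
  ],
  "spin": [0, 0, 0, 0, 0, 0, 0, 0],
  "jaw": 1
}}

```text
time: 20.7
tool_pos: [0.6242, -0.1988, 0.4091]
tool_rot: [3.132, -0.0, 1.132]
contact_force: [0.5, 0.3, 0.7]
opening: 0.0877
grip_force: 0.0
```

Request:
{"method": "arm_command", "body": {
  "xyz": [
    [-8, 20, 0],
    [-15, 40, 0],
    [-17, 45, 0],
    [-17, 45, 0],
    [-17, 45, 0],
    [-17, 45, 0],
    [-17, 45, 0],
    [-17, 45, 0],
    [-17, 45, 0],
    [-17, 45, 0],
    [-17, 45, 0],
    [-17, 45, 0],
    [-16, 36, 0],
    [-5, 20, 0],
    [0, 0, 0],
    [0, 0, 0]
  ],
  "spin": [0, -5, -5, -5, -5, -5, -5, -5, -5, -5, -5, -4.9, 0, 0, 0, 0]
}}

```text
time: 22.3
tool_pos: [0.4095, 0.3673, 0.4029]
tool_rot: [3.141, 0.001, 0.175]
contact_force: [0.0, -0.3, -0.1]
opening: 0.0921
grip_force: 0.0
```

Run:
```python
from h import *
o=observe();print(o["tool_pos"],o["tool_rot"],np.degrees(o["tool_rot"][2])-90)
c,P=cam("wrist"); save("w4",c["img"])
Q=P.reshape(-1,3)*1e3; Q=Q[(Q[:,2]>7)&(Q[:,2]<17)&(np.hypot(Q[:,0]-410,Q[:,1]-368)<85)]
r=cv2.minAreaRect(Q[:,:2].astype(np.float32)); print(len(Q),Q.mean(0),r)
```

```text
[0.40948274 0.36734281 0.40286275] [3.14061270e+00 9.62544785e-04 1.74648407e-01] -79.9933834018005
5174 [412.53322255 370.04895888  12.33644602] ((409.1662292480469, 369.493408203125), (131.30801391601562, 64.03134155273438), 10.063612937927246)
```

View pics/w4.png

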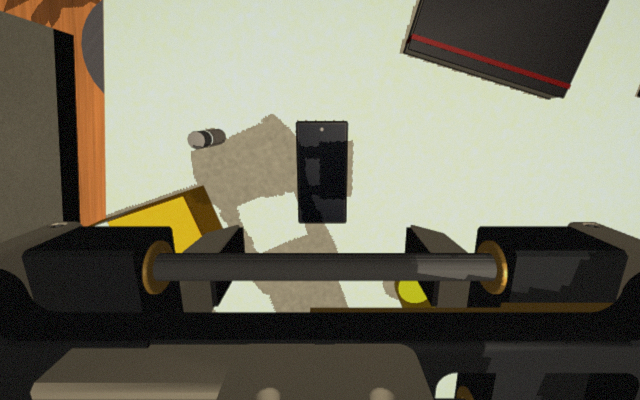

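The phone at (322,172) is aligned lengthwise between the fingers. The lip balm at (207,138) and the yellow box are clear of them, so I'll descend.

Request:
{"method": "arm_command", "body": {
  "xyz": [
    [0, 2, -30],
    [0, 0, -45],
    [0, 0, -45],
    [0, 0, -45],
    [0, 0, -35],
    [0, 0, -15],
    [0, 0, -4],
    [0, 0, 0],
    [0, 0, 0]
  ],
  "spin": [0, 0, 0, 0, 0, 0, 0, 0, 0]
}}

```text
time: 23.25
tool_pos: [0.4104, 0.3692, 0.1858]
tool_rot: [-3.141, -0.002, 0.173]
contact_force: [0.1, 0.2, 0.1]
opening: 0.0918
grip_force: 0.0
```

Request:
{"method": "arm_command", "body": {
  "xyz": [
    [0, 0, -2],
    [0, 0, 0],
    [0, 0, 0],
    [0, 0, 0],
    [0, 0, 0],
    [0, 0, 0],
    [0, 0, 0],
    [0, 0, 0],
    [0, 0, 0],
    [0, 0, 10],
    [0, 0, 20],
    [0, 0, 0]
  ],
  "spin": [0, 0, 0, 0, 0, 0, 0, 0, 0, 0, 0, 0],
  "jaw": -1,
  "squeeze": 25
}}

```text
time: 24.45
tool_pos: [0.4103, 0.3698, 0.2145]
tool_rot: [-3.14, -0.003, 0.174]
contact_force: [0.3, 0.0, -2.5]
opening: 0.0636
grip_force: 25.0
```

Request:
{"method": "arm_command", "body": {
  "xyz": [
    [0, -10, 20],
    [0, -20, 30],
    [0, -35, 10],
    [-1, -40, 0],
    [-2, -40, 0],
    [-2, -40, 0],
    [-2, -40, 0],
    [-2, -40, 0],
    [-2, -40, 0],
    [-2, -40, 0],
    [-2, -40, 0],
    [0, -40, 0],
    [0, -40, 0],
    [0, -40, 0],
    [0, -40, 0],
    [0, -30, 0],
    [0, -15, 0],
    [0, -5, 0],
    [0, 0, 0],
    [0, 0, 0]
  ],
  "spin": [0, 0, 0, 0, 0, 0, 0, 0, 0, 0, 0, 0, 0, 0, 0, 0, 0, 0, 0, 0]
}}

```text
time: 26.45
tool_pos: [0.3945, -0.2244, 0.2723]
tool_rot: [-3.141, 0.001, 0.175]
contact_force: [1.0, -0.2, -1.7]
opening: 0.0634
grip_force: 25.0
```

Run:
```python
from h import *
o=observe();print(o["tool_pos"],o["contact_force"],o["opening"])
c,P=cam("wrist"); save("w5",c["img"])
Q=P.reshape(-1,3)*1e3; Q=Q[(Q[:,2]>75)&(Q[:,2]<105)&(np.hypot(Q[:,0]-395,Q[:,1]+225)<85)]; print(len(Q),Q.mean(0),Q.min(0),Q.max(0))
```

```text
[ 0.39453484 -0.22441514  0.27228706] [ 1.01309833 -0.22724364 -1.69423547] 0.06337091389198783
18534 [ 417.1710186  -221.14913894  101.72007119] [ 351.18110101 -267.87009184   93.88034782] [ 463.58872384 -178.68257148  104.97175369]
```

View pics/w5.png

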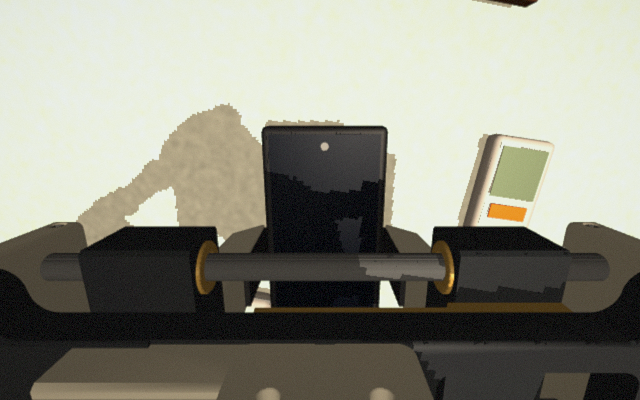

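The phone is held level at (325,215), with the remote to its right. I'll lower it onto the pad.

Request:
{"method": "arm_command", "body": {
  "xyz": [
    [0, -1, -25],
    [0, 0, -30],
    [0, 0, -14],
    [0, 0, -6],
    [0, 0, -2],
    [0, 0, 0],
    [0, 0, 0]
  ],
  "spin": [0, 0, 0, 0, 0, 0, 0]
}}

```text
time: 27.2
tool_pos: [0.395, -0.2266, 0.1963]
tool_rot: [3.14, -0.001, 0.174]
contact_force: [0.5, -0.3, -2.5]
opening: 0.0636
grip_force: 25.0
```

Request:
{"method": "arm_command", "body": {
  "xyz": [
    [0, 0, -1],
    [0, 0, -1],
    [0, 0, 0],
    [0, 0, 0]
  ],
  "spin": [0, 0, 0, 0]
}}

```text
time: 27.6
tool_pos: [0.3946, -0.2267, 0.1936]
tool_rot: [3.141, -0.0, 0.173]
contact_force: [-0.0, -0.1, -2.2]
opening: 0.0638
grip_force: 25.0
```

Request:
{"method": "arm_command", "body": {
  "xyz": [
    [0, 0, -1],
    [0, 0, 0],
    [0, 0, 0]
  ],
  "spin": [0, 0, 0]
}}

```text
time: 27.9
tool_pos: [0.3946, -0.2266, 0.1925]
tool_rot: [-3.142, 0.0, 0.174]
contact_force: [0.0, 0.5, -1.9]
opening: 0.0637
grip_force: 25.0
```

Request:
{"method": "arm_command", "body": {
  "xyz": [
    [0, 0, -1],
    [0, 0, 0],
    [0, 0, 0]
  ],
  "spin": [0, 0, 0]
}}

```text
time: 28.2
tool_pos: [0.3947, -0.2266, 0.1918]
tool_rot: [3.141, -0.0, 0.174]
contact_force: [-1.7, 0.5, 5.2]
opening: 0.0634
grip_force: 25.0
```

Request:
{"method": "arm_command", "body": {
  "xyz": [
    [0, 0, 0],
    [0, 0, 0],
    [0, 0, 0],
    [0, 0, 0],
    [0, 0, 20],
    [0, 0, 40],
    [0, 0, 40],
    [0, 0, 40],
    [0, -16, 20],
    [2, -30, 0],
    [2, -40, 0],
    [0, -36, 0],
    [0, -18, 0],
    [0, -6, 0],
    [0, 0, 0],
    [0, 0, 0]
  ],
  "spin": [0, 0, 0, 0, 0, 0, 0, 0, 0, -3, -3, -2.5, 0, 0, 0, 0],
  "jaw": 1
}}

```text
time: 29.8
tool_pos: [0.3987, -0.3717, 0.3513]
tool_rot: [-3.141, 0.0, 0.026]
contact_force: [1.3, 0.4, -0.4]
opening: 0.0921
grip_force: 0.0
```

Run:
```python
from h import *
o=observe();print(o["tool_pos"],o["tool_rot"],np.degrees(o["tool_rot"][2])-90)
c,P=cam("wrist"); save("w6",c["img"])
Q=P.reshape(-1,3)*1e3; Q=Q[(Q[:,2]>12)&(Q[:,2]<28)&(np.hypot(Q[:,0]-399,Q[:,1]+372)<85)]
r=cv2.minAreaRect(Q[:,:2].astype(np.float32)); print(len(Q),Q.mean(0),r)
c,P=cam("top"); save("t3",c["img"])
Q=P.reshape(-1,3)*1e3; Q=Q[(Q[:,2]>15.5)&(Q[:,2]<27)&(np.hypot(Q[:,0]-395,Q[:,1]+225)<75)]
r=cv2.minAreaRect(Q[:,:2].astype(np.float32)); print("phone",len(Q),Q.mean(0),r)
```

```text
[ 0.39865763 -0.37165511  0.35133613] [-3.14062558e+00  4.85916698e-04  2.58171583e-02] -88.52078579287456
6012 [ 405.78532701 -372.20592533   20.13327747] ((401.14031982421875, -372.3337097167969), (147.73605346679688, 48.04508972167969), 1.7199691534042358)
phone 668 [ 399.88127207 -230.71584287   21.26834945] ((394.53662109375, -234.24612426757812), (131.5709228515625, 74.13656616210938), 10.264853477478027)
```

View pics/w6.png

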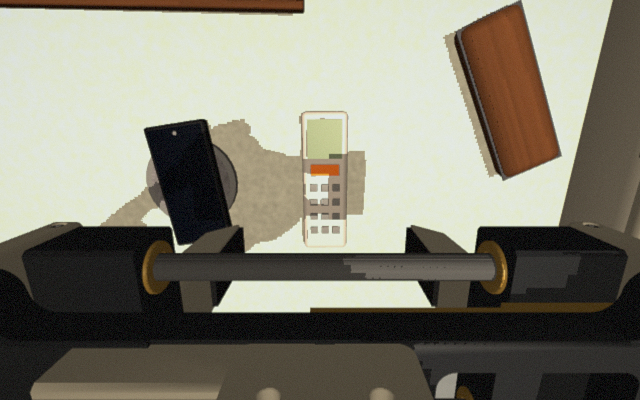

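The phone at (190,183) is centred on the pad, and the remote at (324,180) is aligned between the fingers. I'll pick up the remote.

Request:
{"method": "arm_command", "body": {
  "xyz": [
    [1, -1, -30],
    [0, 0, -45],
    [0, 0, -45],
    [0, 0, -30],
    [0, 0, -14],
    [0, 0, -4],
    [0, 0, 0],
    [0, 0, 0]
  ],
  "spin": [0, 0, 0, 0, 0, 0, 0, 0]
}}

```text
time: 30.7
tool_pos: [0.4001, -0.3737, 0.1847]
tool_rot: [3.14, -0.001, 0.026]
contact_force: [-0.1, 0.4, 0.9]
opening: 0.0923
grip_force: 0.0
```

Request:
{"method": "arm_command", "body": {
  "xyz": [
    [0, 0, 0],
    [0, 0, 0],
    [0, 0, 0],
    [0, 0, 0],
    [0, 0, 0],
    [0, 0, 0],
    [0, 0, 0],
    [0, 0, 0],
    [0, 0, 0],
    [0, 0, 0],
    [0, 0, 0],
    [0, 0, 10],
    [0, 0, 25],
    [0, 0, 40],
    [0, 0, 40],
    [0, 0, 40],
    [0, 0, 0]
  ],
  "spin": [0, 0, 0, 0, 0, 0, 0, 0, 0, 0, 0, 0, 0, 0, 0, 0, 0],
  "jaw": -1,
  "squeeze": 25
}}

```text
time: 32.4
tool_pos: [0.4004, -0.3746, 0.345]
tool_rot: [3.132, -0.007, 0.025]
contact_force: [0.8, 0.3, -1.8]
opening: 0.0481
grip_force: 25.0
```

Request:
{"method": "arm_command", "body": {
  "xyz": [
    [4, 10, 15],
    [8, 20, 10],
    [12, 32, 0],
    [15, 39, 0],
    [15, 39, 0],
    [15, 39, 0],
    [15, 39, 0],
    [15, 39, 0],
    [15, 39, 0],
    [15, 39, 0],
    [15, 39, 0],
    [15, 39, 0],
    [15, 39, 0],
    [15, 39, 0],
    [15, 39, 0],
    [10, 27, 0],
    [5, 15, 0],
    [1.5, 0, 0],
    [0, 0, 0],
    [0, 0, 0]
  ],
  "spin": [0, 0, 5, 6, 6, 6, 6, 6, 6, 6, 6, 6, 6, 6, 6, 5.5, 0, 0, 0, 0]
}}

```text
time: 34.4
tool_pos: [0.62, 0.1972, 0.3634]
tool_rot: [-3.141, 0.001, 1.464]
contact_force: [0.0, 0.3, -0.9]
opening: 0.0478
grip_force: 25.0
```

Run:
```python
from h import *
o=observe();print(o["tool_pos"],o["tool_rot"],np.degrees(o["tool_rot"][2])-90)
c,P=cam("wrist"); save("w7",c["img"])
```

```text
[0.62003756 0.19723304 0.36336562] [-3.14112075e+00  5.93788877e-04  1.46382887e+00] -6.128783645664058
```

View pics/w7.png

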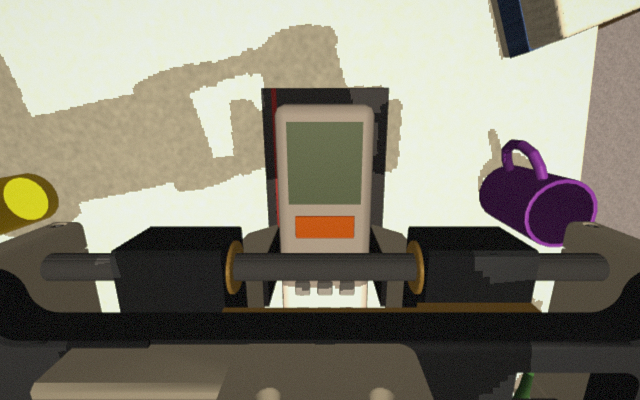

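The remote lies parallel to the notebook and centred over it, so I'll lower it.

Request:
{"method": "arm_command", "body": {
  "xyz": [
    [0, 0, -25],
    [0, 0, -40],
    [0, 0, -40],
    [0, 0, -30],
    [0, 0, -12],
    [0, 0, -5],
    [0, 0, 0],
    [0, 0, 0]
  ],
  "spin": [0, 0, 0, 0, 0, 0, 0, 0]
}}

```text
time: 35.25
tool_pos: [0.6208, 0.1984, 0.2135]
tool_rot: [3.138, -0.001, 1.465]
contact_force: [0.3, 0.5, -1.7]
opening: 0.0477
grip_force: 25.0
```

Request:
{"method": "arm_command", "body": {
  "xyz": [
    [0, 0, -1.5],
    [0, 0, -1],
    [0, 0, 0],
    [0, 0, 0]
  ],
  "spin": [0, 0, 0, 0]
}}

```text
time: 35.65
tool_pos: [0.6202, 0.1984, 0.2093]
tool_rot: [3.141, -0.0, 1.465]
contact_force: [0.3, 0.6, -0.8]
opening: 0.0478
grip_force: 25.0
```

Request:
{"method": "arm_command", "body": {
  "xyz": [
    [0, 0, -1],
    [0, 0, -0.5],
    [0, 0, 0],
    [0, 0, 0]
  ],
  "spin": [0, 0, 0, 0]
}}

```text
time: 36.05
tool_pos: [0.6201, 0.1984, 0.2076]
tool_rot: [3.142, 0.0, 1.465]
contact_force: [-0.4, 0.0, -0.3]
opening: 0.0476
grip_force: 25.0
```

Request:
{"method": "arm_command", "body": {
  "xyz": [
    [0, 0, -0.7],
    [0, 0, 0],
    [0, 0, 0]
  ],
  "spin": [0, 0, 0]
}}

```text
time: 36.35
tool_pos: [0.6201, 0.1984, 0.2075]
tool_rot: [3.141, -0.0, 1.465]
contact_force: [-2.0, -0.5, 5.5]
opening: 0.0476
grip_force: 25.0
```

Request:
{"method": "arm_command", "body": {
  "xyz": [
    [0, 0, 0],
    [0, 0, 0],
    [0, 0, 0],
    [0, 0, 0],
    [0, 0, 15],
    [0, 0, 40],
    [0, 0, 45],
    [0, 0, 45],
    [0, 0, 40],
    [-20, 5, 0],
    [-35, 15, 0],
    [-40, 20, 0],
    [-40, 20, 0],
    [-30, 10, 0],
    [-10, 0, 0],
    [0, 0, 0],
    [0, 0, 0]
  ],
  "spin": [0, 0, 0, 0, 0, 0, 0, 0, 0, 0, 0, 0, 0, 0, 0, 0, 0],
  "jaw": 1
}}

```text
time: 38.05
tool_pos: [0.4461, 0.2681, 0.3926]
tool_rot: [3.14, -0.001, 1.465]
contact_force: [0.5, 0.1, 0.4]
opening: 0.0918
grip_force: 0.0
```

Run:
```python
from h import *
from scipy.optimize import least_squares
c,P=cam("top"); save("t4",c["img"]); Q0=P.reshape(-1,3)*1e3
def sel(x,y,r,z0,z1): return Q0[(Q0[:,2]>z0)&(Q0[:,2]<z1)&(np.hypot(Q0[:,0]-x,Q0[:,1]-y)<r)]
for n,x,y,r,z0,z1 in [("tumbler",623,-106,27.2,98,108),("mug",624,-291,31.5,88,98)]:
    R=sel(x,y,45,z0,z1); g=least_squares(lambda p:np.hypot(R[:,0]-p[0],R[:,1]-p[1])-r,[x,y],loss="soft_l1",f_scale=2); print(n,g.x,len(R))
for n,x,y,r,z0,z1 in [("cap",624,-198,30,168,184),("remote",620,198,95,34,60),("phone",395,-226,80,15.5,28),("lip",432,502,20,50,80)]:
    R=sel(x,y,r,z0,z1); rc=cv2.minAreaRect(R[:,:2].astype(np.float32)); print(n,len(R),R.mean(0).round(1),np.round(rc[0],1),np.round(rc[1],1),round(rc[2],1))
mask_rect(c,"phone",(390,432,215,280),lambda I:I.sum(-1)<230,.019)
mask_rect(c,"pen",(332,350,150,210),lambda I:I.sum(-1)<260,.008)
```

```text
tumbler [ 622.58419705 -108.02581669] 66
mug [ 622.7340341  -292.57322434] 86
cap 76 [ 623.4 -200.8  175.6] [ 624.1 -201.1] [27.1 26.9] 69.4
remote 631 [618.9 194.7  43.7] [619.5 195.3] [149.7  48.8] 83.7
phone 777 [ 393.  -228.9   21.3] [ 392.3 -223.9] [132.1  75.6] 11.4
lip 34 [432.4 502.2  65.6] [432.6 503.2] [17. 16.] 50.7
phone 738 mean [ 394.1 -226.4] rect [ 394.8 -226.2] [126.6  64.5] 10.3
pen 41 mean [656.6   2.2] rect [658.9   2.2] [ 3.5 77.9] 88.2
```

View pics/t4.png

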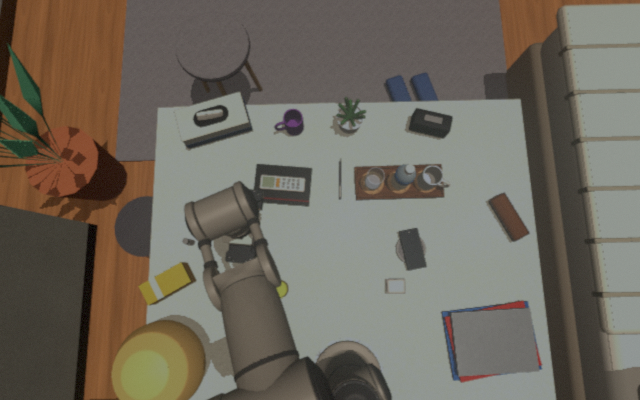

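The final top view shows the tumbler, bottle and mug on their inlays at (372,180), (405,176) and (431,178), the remote centred on the notebook at (283,184), and the phone on the pad at (411,249). All measure within 4 mm of target, and neither the pen nor the lip balm has moved.

```bash
python3 -c "
from cell import *
print(hand_in())"
```

```text
the job is handed in; nothing more can be done
None
```

The job is handed in: the tumbler, bottle and mug stand on their inlays, the phone lies on the charging pad and the remote on the notebook, all measured within about 4 mm of centre, with the pen and lip balm unmoved; hand-in returned no verdict.

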